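# Lay out the matcha latte set

### The arm

A 6-joint arm with a two-finger parallel gripper is mounted at the origin on the work surface. World frame = base frame: x ahead of the robot, y to its left, z up, the work surface at z = 0. Lengths are in mm, angles in rad, forces in N, time in s.
With the tool pointing down it reaches from about 275 to 1000 mm from the base axis. Payload 8.4 kg.
Tool frame: the origin (TCP) lies between the finger pads; the fingertips stand r.finger_overhang ahead of it and the grasp point (between the pads) is the TCP (r.finger_overhang is the distance from the TCP to the fingertips, in mm); z points along the fingers, y is the line along which they close (so a half turn about z gives the same grasp; the last joint's range is limited). The gripper opens to 85 mm and grips with 20 to 120 N. Pads are 22 mm wide; open, the fingers measure 114 mm over their backs; the gripper's body (76 mm by 85 mm) begins 54 mm behind the grasp point. The pads swing forward as they close: fully open they stand 13 mm farther back than shut.
Start: joints at [-1.352, 0.353, 1.633, -0, 1.155, -0.002], TCP at [136.88, -609.829, 213.481] pointing down, gripper open.
Joint ranges: [-2.63, 2.63], [-0.92, 2.1], [0.06, 2.66], [-1.3, 4.44], [0, 2.69], [-3.02, 3.02]. Speed limits (rad/s): [2.22, 2.22, 2.79, 3.14, 3.14, 3.14].

### API

Orientations are given as [roll, pitch, yaw] about the fixed x, y, z axes, in that order (R = Rz(yaw) Ry(pitch) Rx(roll)).
In Python, from rig import r, cams, sign_off gives the robot as it stands.
- The arm moves only by the shell command python3 -m crank 'ROWS' [FORCE]. ROWS is JSON, a list of rows, each a list of 7 numbers: the shift along the tool's x, y, z in m, then the turn, a rotation vector about the tool's x, y, z in rad, then the closure, from 0 (fully open) to 1 (shut). In form: [[dx, dy, dz, ax, ay, az, gripper], ...]. A call has 1 to 5 rows; each row is the pose to reach, as a shift and turn from the pose commanded when the call began, along the tool's axes at that moment; what a row does not reach only later rows make up. A row lasts 1/10 s, in which the tool goes at most 50 mm and 8.59 degrees, less where a joint would pass 70% of its speed; a pose out of reach is approached as far as the arm can. A call with a gripper value outside its range is refused whole. The fingers move at their own pace and stop on an object; FORCE is the grip in N (left out, the last holds). Time passes only in rows, so rows that repeat a pose let the fingers close. It gives the time, the measured TCP pose, the force, the opening and the grip force at its end, in the units of the state.
- r.sense(): the state, without advancing time (a new reading comes with each control period).
- cams.grab_frame(name): name is "scene" or "top" or "wrist"; returns a dict with "image" (420x560x3 uint8, red, green, blue), "fx", "fy", "cx", "cy" (pixels), "position" and "orientation" of the camera in the world. Camera axes: x right, y down, z forward; pixel columns grow to the right and rows downward; lengths in mm; the calibration is good to about 2 mm. The wrist camera is an equidistant fisheye: a pixel r from the principal point sees the ray r / f radians off the axis. A picture is of the moment at which its call begins. There is no depth.
- sign_off(): hands the job in; it is judged then, once.
The state is a dict: "clock": time; "qpos": joint angles; "qvel": joint speeds; "joint_efforts": joint torques, N m; "eef_pos": TCP position; "tcp_rot": TCP orientation; "contact_force": force on the tool from outside, world axes, zero at the start; "wrist_torque": the same for the moment, N m; "opening": opening from 0.0 (shut) to 1.0 (fully open); "grasp_force": force on a finger pad.
Only numpy, scipy, OpenCV 4.12 (cv2) and the standard library are available. Lean on these libraries where they do the work, as an engineer would, in place of code of your own. Each camera call takes 0.05 s, during which the arm holds its last target. There are 200 camera calls.

### The job

Lay out the matcha set: stand the glass jug in the middle of the round cork coaster and the tea tin in the middle of the square one. Then put the whisk stand on the bare steel midway between the two coasters, in line with them, and last of all lay the wooden scoop flat across the tin's lid, its balance point over the middle of the lid. Set the things down upright and gently (do not drop the glass jug), let go of all, and leave the bowls, honey jar and cup where they are.

Things in the scene. Friction and masses are not known exactly. Their poses are not given: they have to be found in the camera images.
- jug_mid (a point): Loose glass milk-frother jug, an open round cylinder of 62 mm diameter and 80 mm height, wall 3 mm, steel foot ring and rim; 180 g. The point is on its axis half-way up (40 mm over its underside); z is up along the axis. A steel loop handle points to its own -x and reaches 58 mm from the axis, 14 to 78 mm up; grip the body along its y.
- tin_mid (a point): Loose tea tin, an upright cylinder of 60 mm diameter and 62 mm height, grey aluminium body with a flat dark wooden lid (61 mm, top 14 mm of the height, fixed on); 130 g. The point is on its axis half-way up (31 mm over the underside); z up.
- stand_mid (a point): Loose silicone whisk stand in plain sage green: 62 mm high, foot 64 mm in diameter and 7 mm thick, above it a straight body of 50 mm diameter from 14 to 50 mm up, narrowing to 38 mm at the top, with a dark hole. 80 g. The point is on its axis half-way up (31 mm over the underside); z up.
- scoop_mid (a point): Loose flat-bottomed wooden scoop lying on the shelf: a straight square handle 12 mm wide and 14 mm high, and a round head 34 mm across, also 14 mm high, with a dark hollow on top; 30 g. The point is the balance point, half-way up (7 mm over the underside). x runs along the scoop to the head: the handle goes from -72 to +24 mm, the head from +24 to +58 mm; z up.
- coaster_round: Round cork coaster, fixed, 90 mm in diameter, 5 mm thick. Origin at the centre of its underside (on the shelf). Its y axis lies along the line of the two coasters (either way round).
- coaster_square: Square cork coaster, fixed, 84 mm square, 5 mm thick. Origin at the centre of its underside. Its centre is always 240 mm from that of the round coaster, to the left or right of it.
- bowl_low: Bystander: the lower of two nested speckled white ceramic bowls, 116 mm across the rim, 52 mm high (the pair about 67 mm). Origin at the centre of its underside.
- bowl_top: Bystander: the upper of the two nested bowls, same size. Origin at the centre of its underside.
- honey_mid (a point): Bystander: small loose amber honey jar with brass lid, 48 mm in diameter, 58 mm high. The point is its centre, half-way up.
- cup: Bystander: small loose white espresso cup without handle, 52 mm across the rim, 50 mm high. Origin at the centre of its underside.
Things that resemble listed ones, but are neither listed nor needed, are in the scene too. What is shaped like the part that bears stand_mid but purple is not meant.

How it is judged:
By the outcome, as a careful person would: the job done as asked, in the order asked, and still so for the second after the job is handed in, with the robot touching nothing.
It also fails if it takes over 109 s, if anything falls off the work surface, if the arm or the gripper's body presses on something with over 40 N, if the wrist force passes 120 N, or if a joint passes its speed limit or range.

## Working session

There is one attempt and no reset: what is moved stays moved. The work goes in short steps, Python scripts to look and compute and a shell command to move; the robot and the scene stay as the last step left them, time stands still between calls to the robot, and variables do not carry over. Pictures are saved under pics/ and viewed, at most 14 in all, crops included, and the job is handed in when it is done.

```bash
ls; mkdir -p pics; python3 - <<'E'
from rig import r,cams
import cv2
print(r.sense(), r.finger_overhang)
for n in("top","scene"):
    f=cams.grab_frame(n); print(n,{k:v for k,v in f.items() if k!='image'})
    cv2.imwrite(f'pics/{n}0.png',cv2.resize(f['image'][:,:,::-1],(800,600),interpolation=cv2.INTER_CUBIC))
E
```

```text
pics
{'clock': 0.0, 'qpos': array([-1.35241947e+00,  3.53644570e-01,  1.63411033e+00, -4.98981046e-06,
        1.15520300e+00, -2.35138384e-03]), 'qvel': array([-9.17587550e-05,  2.04326450e-04, -1.05490934e-03,  3.07013914e-04,
        1.59774578e-03, -4.05279978e-04]), 'joint_efforts': array([-1.60541992e-05, -6.05258346e+01, -3.42075992e+01, -1.61064804e-04,
        9.36907047e-03,  3.87232220e-07]), 'eef_pos': array([ 136.76017288, -609.35458894,  212.7741163 ]), 'tcp_rot': array([-3.14022739e+00,  1.35206341e-06,  2.20730259e-01]), 'contact_force': array([ 0.24601171, -0.8442734 ,  0.53202068]), 'wrist_torque': array([-0.02284427, -0.00546   ,  0.00860878]), 'grasp_force': 0.0, 'opening': 0.9982550899250241} 19.0
top {'fx': 432.37183104997007, 'fy': 432.37183104997007, 'cx': 265.5875997236559, 'cy': 214.71536471347613, 'position': array([ 4.36279427e+02, -5.36812087e-01,  1.06969229e+03]), 'orientation': array([-3.06877307,  0.00575561, -1.57272736])}
scene {'fx': 509.5719040589579, 'fy': 509.5719040589579, 'cx': 274.47417596324647, 'cy': 215.7048158834375, 'position': array([1571.28540138,  406.36782884,  850.81192722]), 'orientation': array([-2.17987118, -0.01810444,  1.93112442])}
```

View pics/top0.png

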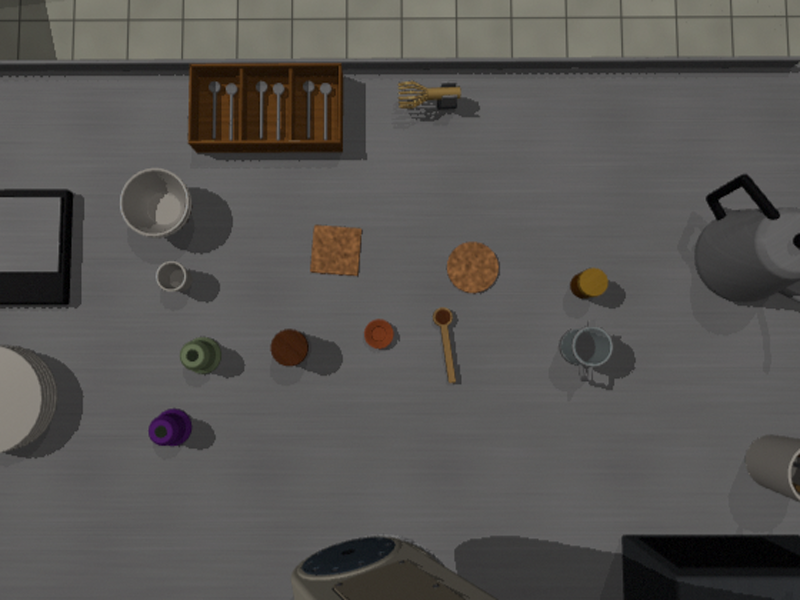

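View pics/scene0.png

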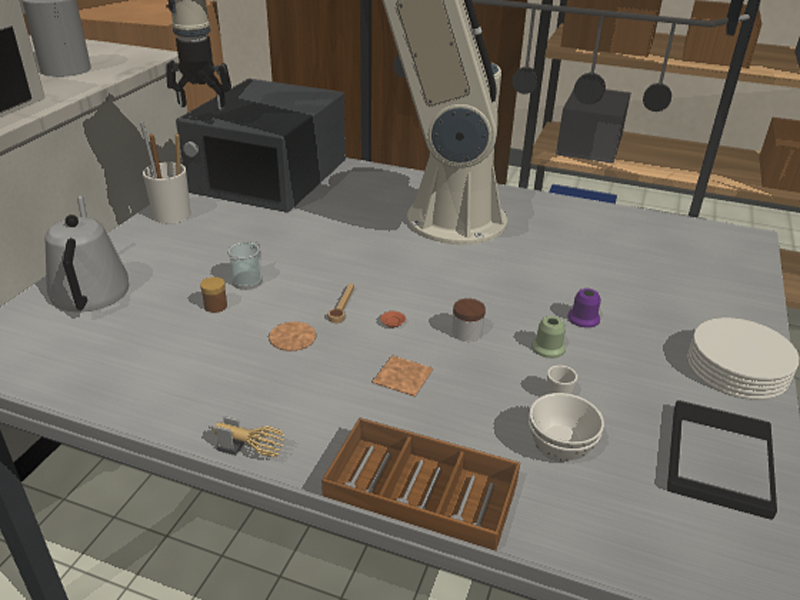

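The top view shows the jug (592,346; handle towards the robot), tin (290,348), green stand (200,355), scoop (head 443,317, tail 453,382), round coaster (473,268) and square coaster (337,250). In the scene view, the purple stand is the decoy and all the items are upright. I'll enlarge crops next.

```bash
python3 - <<'E'
import cv2
from rig import cams
f=cams.grab_frame("top"); i=f['image'][:,:,::-1]; cv2.imwrite('pics/topraw.png',i)
for n,c in(("A",120),("B",280)):
    k=cv2.resize(i[145:285,c:c+170],None,fx=4,fy=4,interpolation=cv2.INTER_CUBIC)
    cv2.imwrite(f'pics/c{n}.png',cv2.convertScaleAbs(k,alpha=1.7))
E
```

```text
(no output)
```

View pics/cA.png

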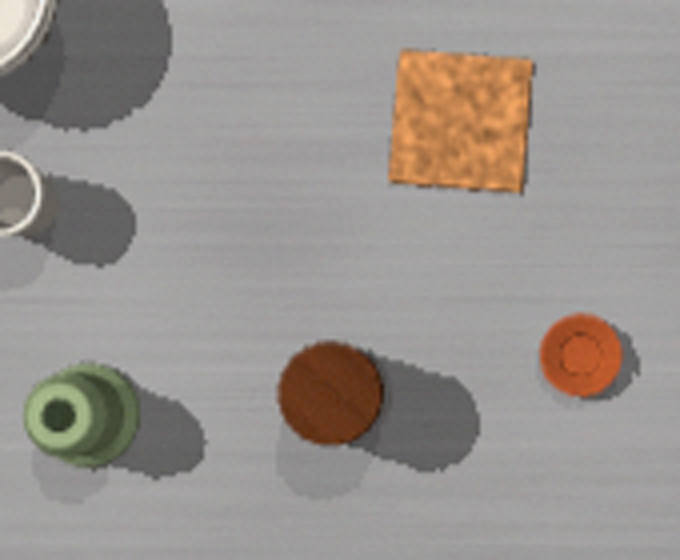

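View pics/cB.png

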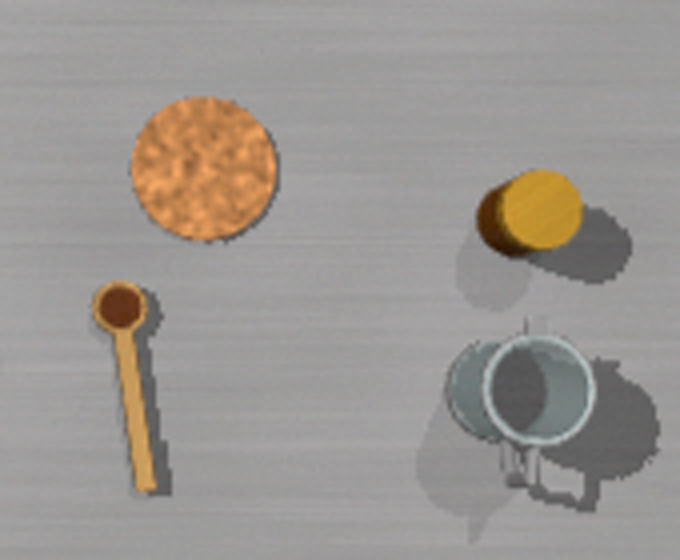

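```bash
cat > h.py <<'E'
import numpy as np
from scipy.spatial.transform import Rotation as R
from rig import r,cams
def ray(f,u,v,z,fish=False):
    a=np.array([(u-f['cx'])/f['fx'],(v-f['cy'])/f['fy']])
    if fish:
        t=np.hypot(*a); d=np.array([*(a/t*np.sin(t)),np.cos(t)])
    else: d=np.array([*a,1])
    d=R.from_euler('xyz',f['orientation']).apply(d); p=f['position']
    return p+d*(z-p[2])/d[2]
E
python3 - <<'E'
from h import *
f=cams.grab_frame("top"); np.set_printoptions(precision=1,suppress=True)
P={}
for n,c,u,v,z in[("sq",120,462,122,5),("sqTL",120,401,51,5),("sqTR",120,534,62,5),("tin",120,330,392,62),("tinL",120,278,392,62),("tinR",120,382,392,62),("stand_top",120,58,414,62),("stand_foot",120,88,414.5,7),("round",280,204,169,5),("rL",280,131,169,5),("rR",280,277,169,5),
 ("jugrim",280,540,390,80),("jugL",280,484,390,80),("jugR",280,596,390,80),("jugspout",280,537,322,80),("head",280,120,306,14),("tail",280,147,490,14),("honey",280,542,210,58),("red",120,581,355,20)]:
    P[n]=ray(f,c+(u+.5)/4-.5,145+(v+.5)/4-.5,z); print(n,P[n])
n=lambda a,b:np.linalg.norm(P[a]-P[b])
print(n("sq","round"),n("sqTL","sqTR"),n("tinL","tinR"),n("rL","rR"),n("jugL","jugR"),n("head","tail"))
s=P["head"]-P["tail"]; print("scoop",P["tail"]+s/np.linalg.norm(s)*72,np.arctan2(s[1],s[0]), "mid",(P["sq"]+P["round"])/2)
E
```

```text
sq [612.8  81.    5. ]
sqTL [657.7 119.2   5. ]
sqTR [650.5  36.2   5. ]
tin [445. 153.  62.]
tinL [445.1 183.3  62. ]
tinR [444.9 122.7  62. ]
stand_top [432.5 311.3  62. ]
stand_foot [432.  309.9   7. ]
round [ 582.8 -155.9    5. ]
rL [ 582.9 -110.7    5. ]
rR [ 582.6 -201.1    5. ]
jugrim [ 445.  -334.7   80. ]
jugL [ 445.1 -302.8   80. ]
jugR [ 445.  -366.5   80. ]
jugspout [ 483.8 -334.    80. ]
head [ 497.3 -102.2   14. ]
tail [ 385.6 -117.5   14. ]
honey [ 550.7 -346.1   58. ]
red [467.5   7.2  20. ]
238.79474201145806 83.2761820240877 60.57635761585591 90.3887009997437 63.71560087651431 112.80852252959849
scoop [ 456.9 -107.8   14. ] 0.13619631906979693 mid [597.8 -37.4   5. ]
```

```bash
python3 -m crank '[[0.044,-0.0243,0,0,0,0.06,0],[0.087,-0.0486,0,0,0,0.13,0],[0.131,-0.073,0,0,0,0.19,0],[0.175,-0.097,0,0,0,0.2207,0],[0.175,-0.097,0,0,0,0.2207,0]]' 40; python3 -c "
from h import *
print(r.sense())"
```

```text
clock: 0.7
eef_pos: [289.9, -473.1, 213.4]
tcp_rot: [-3.14, -0.001, 0.003]
contact_force: [-0.7, -0.4, 0.0]
opening: 0.998
grasp_force: 0.0
{'clock': 0.7, 'qpos': array([-1.02490644,  0.24501338,  1.78422331,  0.00189737,  1.11329937,
        0.54187976]), 'qvel': array([-0.06605025,  0.01577562, -0.02701318, -0.04486256, -0.00556953,
       -0.1055367 ]), 'joint_efforts': array([ 2.48866931e+00, -5.23996460e+01, -3.28151178e+01,  4.63670399e-01,
        3.15018324e-02,  1.37684975e+00]), 'eef_pos': array([ 289.8651025 , -473.10108774,  213.42185054]), 'tcp_rot': array([-3.13990627e+00, -9.70777893e-04,  3.17043141e-03]), 'contact_force': array([-0.72587436, -0.35549227,  0.03862504]), 'wrist_torque': array([-0.07083403,  0.00827439, -0.00546082]), 'grasp_force': 0.0, 'opening': 0.9983002068071747}
```

```bash
python3 -m crank '[[0.035,-0.032,0,0,0,0,0],[0.07,-0.063,0,0,0,0,0],[0.105,-0.094,0,0,0,0,0],[0.14,-0.125,0,0,0,0,0],[0.157,-0.140,0.03,0,0,0,0]]';python3 -m crank '[[0,0,0,0,0,0,0],[0,0,0,0,0,0,0]]'
python3 - <<'E'
from h import *
import cv2
f=cams.grab_frame("wrist");print({k:v for k,v in f.items() if k!='image'})
cv2.imwrite('pics/w1.png',cv2.resize(f['image'][:,:,::-1],(800,600)))
E
```

```text
clock: 1.2
eef_pos: [447.7, -336.8, 186.6]
tcp_rot: [3.138, -0.006, 0.002]
contact_force: [1.1, -0.7, -0.2]
opening: 0.999
grasp_force: 0.0
clock: 1.4
eef_pos: [443.0, -336.7, 183.0]
tcp_rot: [-3.141, 0.002, 0.001]
contact_force: [-0.0, 0.0, 0.1]
opening: 1.0
grasp_force: 0.0
{'fx': 325.19226210127806, 'fy': 325.19226210127806, 'cx': 286.2169099728234, 'cy': 207.9669765924993, 'position': array([ 512.40213042, -337.23565688,  343.17909931]), 'orientation': array([ 2.86698495e+00,  9.22193950e-04, -1.56984874e+00])}
```

View pics/w1.png

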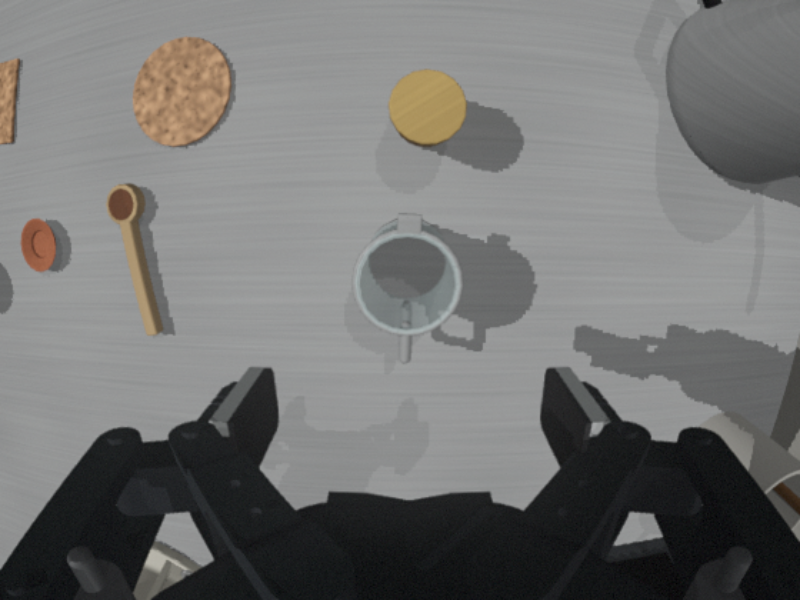

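The jug rim is centred at (408,281) with its handle straight towards the robot. The round coaster is near (182,91), honey lid at (428,106).

```bash
python3 - <<'E'
from h import *
f=cams.grab_frame("wrist")
for u,v,z in((408,281,80),(182,91,5),(428,106,58),(124,203,14),(154,331,14)): print(ray(f,(u+.5)*.7-.5,(v+.5)*.7-.5,z,True).round(1))
s=r.sense();print(s['eef_pos'],s['tcp_rot'])
E
```

```text
[ 448.1 -337.3   80. ]
[ 583.8 -161.4    5. ]
[ 552.1 -349.4   58. ]
[ 498.8 -107.7   14. ]
[ 390.2 -122.9   14. ]
[ 443.00137264 -337.92986516  184.11472404] [ 3.14086299e+00 -2.83887416e-04 -4.60930723e-04]
```

```bash
python3 -m crank '[[0.004,-0.001,0.04,0,0,0,0],[0.004,-0.001,0.08,0,0,0,0],[0.004,-0.001,0.11,0,0,0,0],[0.004,-0.001,0.13,0,0,0,0],[0.004,-0.001,0.139,0,0,0,0]]'
python3 -m crank '[[0,0,0,0,0,0,0.1],[0,0,0,0,0,0,0.2],[0,0,0,0,0,0,0.3],[0,0,0,0,0,0,0.4],[0,0,0,0,0,0,0.4]]' 30
python3 -m crank '[[0,0,0,0,0,0,0.4],[0,0,0,0,0,0,0.4],[0,0,0,0,0,0,0.4]]' 30
```

```text
clock: 2.0
eef_pos: [446.1, -336.6, 43.4]
tcp_rot: [-3.141, 0.001, -0.002]
contact_force: [-0.0, 0.5, -0.1]
opening: 0.999
grasp_force: 0.0
clock: 2.5
eef_pos: [448.4, -336.7, 46.4]
tcp_rot: [3.14, -0.002, 0.0]
contact_force: [-1.3, -0.2, 7.7]
opening: 0.715
grasp_force: 31.9
clock: 2.8
eef_pos: [448.4, -336.6, 46.4]
tcp_rot: [3.14, -0.002, 0.0]
contact_force: [-1.6, 1.0, 6.6]
opening: 0.719
grasp_force: 31.9
```

```bash
python3 -m crank '[[0,0,-0.01,0,0,0,0.4],[0,0,-0.03,0,0,0,0.4],[0,0,-0.05,0,0,0,0.4],[0,0,-0.065,0,0,0,0.4],[0,0,-0.07,0,0,0,0.4]]'
python3 -m crank '[[0.010,-0.013,0,0,0,0,0.4],[0.03,-0.038,0,0,0,0,0.4],[0.054,-0.070,0,0,0,0,0.4],[0.078,-0.102,0,0,0,0,0.4],[0.102,-0.133,0,0,0,0,0.4]]'
python3 -m crank '[[0.02,-0.026,0,0,0,0,0.4],[0.03,-0.039,0,0,0,0,0.4],[0.035,-0.045,0,0,0,0,0.4],[0.035,-0.045,0,0,0,0,0.4],[0.035,-0.045,0,0,0,0,0.4]]'
python3 - <<'E'
from h import *
import cv2
f=cams.grab_frame("wrist")
w=f['image']; t=cams.grab_frame("top")['image'][120:300,240:440]
cv2.imwrite('pics/w2.png',cv2.convertScaleAbs(cv2.resize(w[90:390,100:500],(800,600))[:,:,::-1],alpha=1.3))
np.save('f2.npy',f,allow_pickle=True)
print(r.sense()['eef_pos'])
E
```

```text
clock: 3.3
eef_pos: [448.4, -336.6, 117.1]
tcp_rot: [3.139, -0.003, 0.0]
contact_force: [0.3, 0.0, -2.0]
opening: 0.717
grasp_force: 33.3
clock: 3.8
eef_pos: [549.9, -200.5, 113.8]
tcp_rot: [-3.141, 0.001, -0.0]
contact_force: [0.5, -0.3, -1.5]
opening: 0.717
grasp_force: 33.3
clock: 4.3
eef_pos: [583.6, -158.5, 114.2]
tcp_rot: [3.141, 0.001, -0.0]
contact_force: [0.4, -0.2, -1.8]
opening: 0.717
grasp_force: 33.3
[ 583.5555002  -158.83015285  114.37464008]
```

View pics/w2.png

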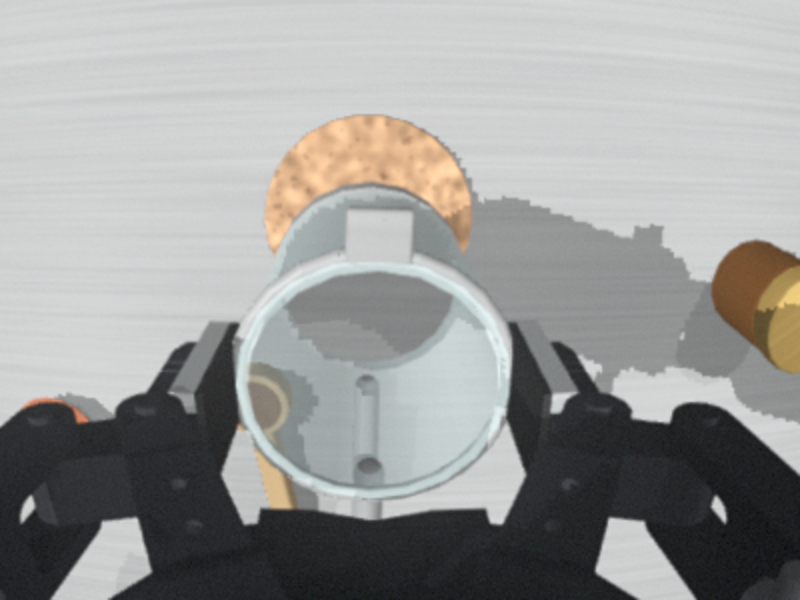

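```bash
python3 - <<'E'
from h import *
f=np.load('f2.npy',allow_pickle=True).item()
q=lambda u,v,z: ray(f,100+(u+.5)/2-.5,90+(v+.5)/2-.5,z,True).round(1)
print(f['position'])
for p in((264,215),(473,215),(370,113)): print('c',q(*p,5))
for p in((236,375),(511,375),(373,498),(373,257)): print('rim',q(*p,148))
E
```

```text
[ 652.8849801  -158.96820993  274.41118281]
c [ 586.8 -112.     5. ]
c [ 586.7 -201.9    5. ]
c [ 630.1 -157.7    5. ]
rim [ 585.4 -128.5  148. ]
rim [ 585.4 -189.5  148. ]
rim [ 551.5 -158.9  148. ]
rim [ 613.  -158.9  148. ]
```

```bash
python3 -m crank '[[0.0025,-0.0015,0.015,0,0,0,0.4],[0.0025,-0.0015,0.035,0,0,0,0.4],[0.0025,-0.0015,0.05,0,0,0,0.4],[0.0025,-0.0015,0.058,0,0,0,0.4],[0.0025,-0.0015,0.06,0,0,0,0.4]]'
python3 -m crank '[[0,0,0.001,0,0,0,0.4],[0,0,0.002,0,0,0,0.4],[0,0,0.003,0,0,0,0.4],[0,0,0.003,0,0,0,0.4]]'
```

```text
clock: 4.9
eef_pos: [585.9, -156.3, 53.0]
tcp_rot: [-3.141, 0.002, -0.0]
contact_force: [-0.0, 0.2, -2.5]
opening: 0.723
grasp_force: 33.3
clock: 5.3
eef_pos: [587.1, -156.4, 51.9]
tcp_rot: [3.141, -0.001, 0.0]
contact_force: [-0.1, 0.4, -1.5]
opening: 0.716
grasp_force: 33.3
```

```bash
python3 -m crank '[[0,0,0.0005,0,0,0,0.4],[0,0,0.001,0,0,0,0.4],[0,0,0.001,0,0,0,0.4]]'; python3 -m crank '[[0,0,0.0005,0,0,0,0.4],[0,0,0.001,0,0,0,0.4],[0,0,0.001,0,0,0,0.4]]'
```

```text
clock: 5.6
eef_pos: [587.7, -156.3, 51.5]
tcp_rot: [3.141, -0.002, 0.0]
contact_force: [-1.0, 1.1, 6.3]
opening: 0.72
grasp_force: 34.0
clock: 5.9
eef_pos: [588.0, -156.3, 51.4]
tcp_rot: [3.141, -0.002, 0.0]
contact_force: [-2.5, 2.8, 13.9]
opening: 0.717
grasp_force: 34.6
```

```bash
python3 -m crank '[[0,0,-0.001,0,0,0,0.25],[0,0,-0.001,0,0,0,0.2],[0,0,-0.001,0,0,0,0.1],[0,0,-0.001,0,0,0,0],[0,0,-0.001,0,0,0,0]]'; python3 -m crank '[[0,0,0,0,0,0,0],[0,0,-0.02,0,0,0,0],[0,0,-0.05,0,0,0,0],[0,0,-0.09,0,0,0,0],[0,0,-0.11,0,0,0,0]]'
python3 - <<'E'
from h import *
import cv2
f=cams.grab_frame("wrist"); np.save('f3.npy',f,allow_pickle=True)
cv2.imwrite('pics/w3.png',cv2.convertScaleAbs(cv2.resize(f['image'][60:360,100:500],(800,600))[:,:,::-1],alpha=1.3))
E
```

```text
clock: 6.4
eef_pos: [586.8, -156.3, 50.3]
tcp_rot: [-3.142, 0.0, 0.0]
contact_force: [-0.3, 0.3, -0.8]
opening: 0.997
grasp_force: 0.0
clock: 6.9
eef_pos: [588.1, -156.7, 163.6]
tcp_rot: [3.141, -0.003, 0.0]
contact_force: [-0.2, 0.1, 0.0]
opening: 0.998
grasp_force: 0.0
```

View pics/w3.png

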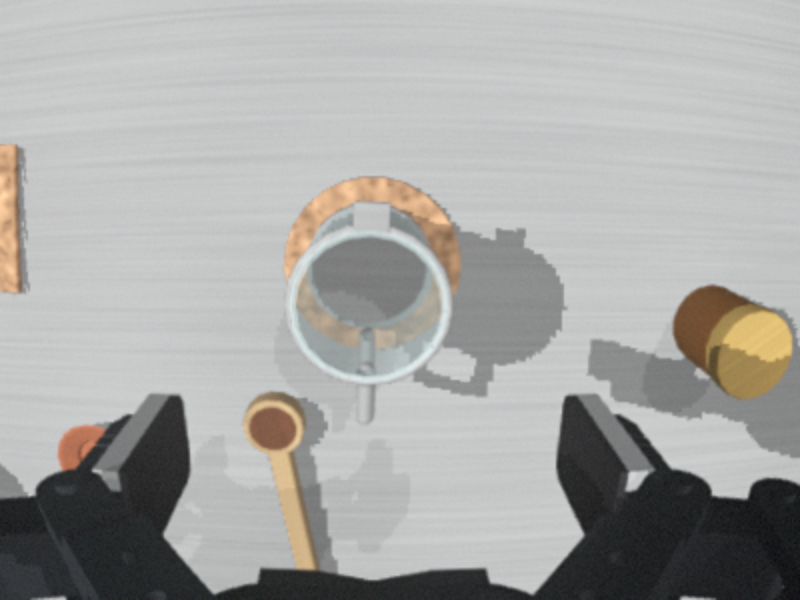

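The jug stands upright on the round coaster: its rim centre is at about (369,304), and the coaster spans 284–461 with its top edge at 177. The check below turns these into an offset.

```bash
python3 - <<'E'
from h import *
f=np.load('f3.npy',allow_pickle=True).item()
q=lambda u,v,z: ray(f,100+(u+.5)/2-.5,60+(v+.5)/2-.5,z,True).round(1)
for p in((284,258),(461,258),(373,177)): print('c',q(*p,5))
for p in((287,304),(451,304),(369,384),(369,225)): print('rim',q(*p,85))
E
```

```text
c [ 588.7 -112.3    5. ]
c [ 588.6 -201.6    5. ]
c [ 629.2 -157.2    5. ]
rim [ 587.7 -124.1   85. ]
rim [ 587.6 -187.2   85. ]
rim [ 554.4 -155.6   85. ]
rim [ 618.2 -155.7   85. ]
```

```bash
python3 -m crank '[[-0.019,-0.041,0,0,0,0,0],[-0.038,-0.082,0,0,0,0,0],[-0.057,-0.123,0,0,0,0,0],[-0.076,-0.164,0,0,0,0,0],[-0.095,-0.205,0,0,0,0,0]]'
python3 -m crank '[[-0.019,-0.041,0,0,0,0,0],[-0.038,-0.082,0,0,0,0,0],[-0.047,-0.104,0,0,0,0,0],[-0.047,-0.104,0,0,0,0,0],[-0.047,-0.104,0,0,0,0,0]]'
python3 - <<'E'
from h import *
import cv2
f=cams.grab_frame("wrist"); np.save('f4.npy',f,allow_pickle=True)
cv2.imwrite('pics/w4.png',cv2.convertScaleAbs(cv2.resize(f['image'],(800,600))[:,:,::-1],alpha=1.3))
E
```

```text
clock: 7.45
eef_pos: [490.7, 50.0, 160.2]
tcp_rot: [-3.142, 0.0, -0.0]
contact_force: [-0.0, 1.3, -0.2]
opening: 0.998
grasp_force: 0.0
clock: 7.95
eef_pos: [444.7, 152.9, 160.3]
tcp_rot: [3.141, 0.0, 0.002]
contact_force: [0.6, 0.8, -0.1]
opening: 1.0
grasp_force: 0.0
```

View pics/w4.png

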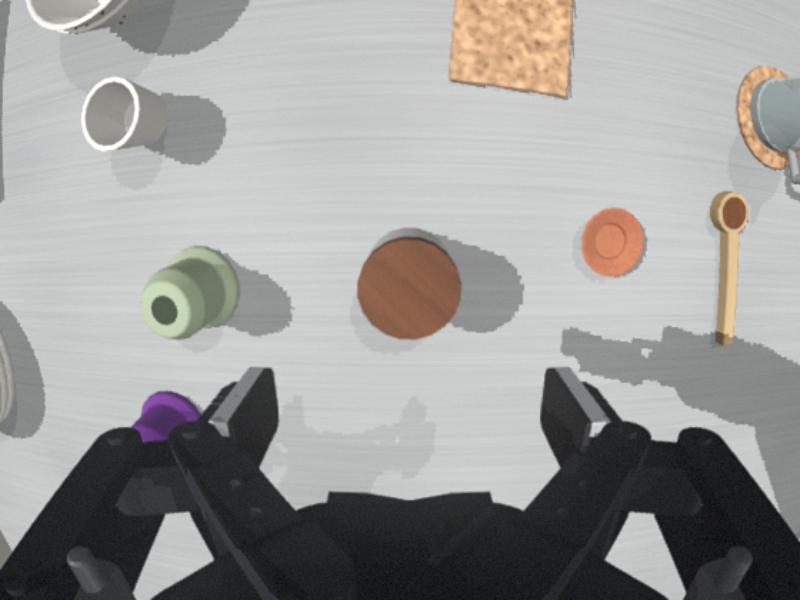

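The tin lid is centred at (409,288), the stand's hole at (165,309), and the near corners of the square coaster are (450,79) and (568,97).

```bash
python3 - <<'E'
from h import *
f=np.load('f4.npy',allow_pickle=True).item()
for u,v,z in((409.5,288,62),(357,288,62),(462,288,62),(165,309,62),(450,79,5),(568,97,5)): print(ray(f,(u+.5)*.7-.5,(v+.5)*.7-.5,z,True).round(1))
print(r.sense()['eef_pos'])
E
```

```text
[447.  152.2  62. ]
[447.  182.6  62. ]
[447.  121.9  62. ]
[433.4 309.4  62. ]
[577.2 125.3   5. ]
[569.8  42.5   5. ]
[444.9302666  152.35722889 160.32263893]
```

```bash
python3 -m crank '[[0.002,0,0.04,0,0,0,0],[0.002,0,0.08,0,0,0,0],[0.002,0,0.11,0,0,0,0],[0.002,0,0.126,0,0,0,0],[0.002,0,0.130,0,0,0,0]]'
python3 -m crank '[[0,0,0,0,0,0,0.1],[0,0,0,0,0,0,0.2],[0,0,0,0,0,0,0.3],[0,0,0,0,0,0,0.4],[0,0,0,0,0,0,0.4]]' 30
python3 -m crank '[[0,0,0,0,0,0,0.4],[0,0,0,0,0,0,0.4]]' 30
```

```text
clock: 8.5
eef_pos: [445.9, 151.1, 28.5]
tcp_rot: [3.14, 0.003, -0.002]
contact_force: [0.7, 0.5, -0.2]
opening: 0.996
grasp_force: 0.0
clock: 9.0
eef_pos: [447.8, 152.7, 31.8]
tcp_rot: [-3.141, -0.002, 0.0]
contact_force: [-1.2, -2.0, 5.8]
opening: 0.694
grasp_force: 30.7
clock: 9.2
eef_pos: [447.9, 152.7, 31.9]
tcp_rot: [-3.141, -0.002, 0.0]
contact_force: [-0.1, -2.3, 6.7]
opening: 0.701
grasp_force: 30.7
```

```bash
python3 -m crank '[[0,0,-0.01,0,0,0,0.4],[0,0,-0.03,0,0,0,0.4],[0.012,0.005,-0.045,0,0,0,0.4],[0.035,0.015,-0.05,0,0,0,0.4],[0.065,0.028,-0.05,0,0,0,0.4]]'
python3 -m crank '[[0.035,0.015,0,0,0,0,0.4],[0.07,0.03,0,0,0,0,0.4],[0.09,0.039,0,0,0,0,0.4],[0.102,0.0445,0,0,0,0,0.4],[0.102,0.0445,0,0,0,0,0.4]]'
python3 -m crank '[[0,0,0,0,0,0,0.4],[0,0,0,0,0,0,0.4]]'
python3 - <<'E'
from h import *
import cv2
f=cams.grab_frame("wrist"); np.save('f5.npy',f,allow_pickle=True)
cv2.imwrite('pics/w5.png',cv2.convertScaleAbs(cv2.resize(f['image'][90:390,100:500],(800,600))[:,:,::-1],alpha=1.3))
print(r.sense()['eef_pos'])
E
```

```text
clock: 9.7
eef_pos: [512.7, 125.0, 82.8]
tcp_rot: [-3.141, -0.002, 0.001]
contact_force: [1.0, 1.0, -0.9]
opening: 0.694
grasp_force: 32.8
clock: 10.2
eef_pos: [615.0, 79.7, 81.2]
tcp_rot: [-3.141, -0.001, -0.001]
contact_force: [0.2, 0.5, -1.0]
opening: 0.693
grasp_force: 32.8
clock: 10.4
eef_pos: [612.4, 80.7, 80.5]
tcp_rot: [-3.142, 0.001, 0.001]
contact_force: [-0.2, 0.1, -0.7]
opening: 0.692
grasp_force: 32.8
[612.62483334  80.74035079  80.58408873]
```

View pics/w5.png

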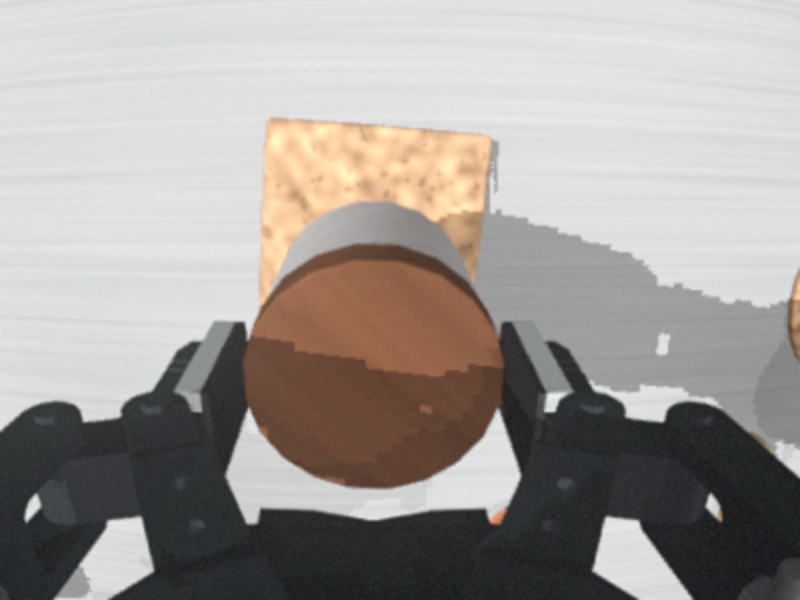

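```bash
python3 - <<'E'
from h import *
f=np.load('f5.npy',allow_pickle=True).item()
q=lambda u,v,z: ray(f,100+(u+.5)/2-.5,90+(v+.5)/2-.5,z,True)
a,b=q(267,118,5),q(492,135,5); d=b-a; n=np.linalg.norm(d); d/=n
print(a,b,n,'centre',(a+b)/2+42*np.array([d[1],-d[0],0]))
for p in((244,370),(504,370),(374,488),(374,258)): print('lid',q(*p,110.7))
E
```

```text
[660.40137228 119.0170045    5.        ] [654.22225587  36.5790803    5.        ] 82.66917699473345 centre [615.42930185  80.93733686   5.        ]
lid [613.7126809  109.56578585 110.7       ]
lid [613.71721844  50.52751196 110.7       ]
lid [580.66653874  80.02498344 110.7       ]
lid [640.52214803  80.07430944 110.7       ]
```

```bash
python3 -m crank '[[0.0025,0,0.01,0,0,0,0.4],[0.0025,0,0.025,0,0,0,0.4],[0.0025,0,0.036,0,0,0,0.4],[0.0025,0,0.040,0,0,0,0.4],[0.0025,0,0.0405,0,0,0,0.4]]'
python3 -m crank '[[0,0,0.001,0,0,0,0.4],[0,0,0.0015,0,0,0,0.4],[0,0,0.002,0,0,0,0.4],[0,0,0.002,0,0,0,0.4]]'
python3 -m crank '[[0,0,0.0005,0,0,0,0.4],[0,0,0.001,0,0,0,0.4],[0,0,0.001,0,0,0,0.4]]'
```

```text
clock: 10.95
eef_pos: [615.4, 80.1, 38.6]
tcp_rot: [3.141, 0.002, 0.0]
contact_force: [0.1, 0.5, -2.2]
opening: 0.697
grasp_force: 32.8
clock: 11.35
eef_pos: [616.5, 80.2, 38.3]
tcp_rot: [-3.142, -0.0, 0.0]
contact_force: [-0.5, -0.0, -1.9]
opening: 0.695
grasp_force: 32.8
clock: 11.65
eef_pos: [616.3, 80.2, 37.0]
tcp_rot: [-3.142, -0.0, 0.0]
contact_force: [-0.5, 0.7, -0.3]
opening: 0.695
grasp_force: 32.9
```

```bash
python3 -m crank '[[0,0,0.0005,0,0,0,0.4],[0,0,0.001,0,0,0,0.4],[0,0,0.001,0,0,0,0.4]]'
python3 -m crank '[[0,0,-0.0005,0,0,0,0.25],[0,0,-0.0005,0,0,0,0.2],[0,0,-0.0005,0,0,0,0.1],[0,0,-0.0005,0,0,0,0],[0,0,-0.0005,0,0,0,0]]'; python3 -m crank '[[0,0,0,0,0,0,0],[0,0,-0.02,0,0,0,0],[0,0,-0.05,0,0,0,0],[0,0,-0.09,0,0,0,0],[0,0,-0.124,0,0,0,0]]'
python3 -m crank '[[0,0,0,0,0,0,0],[0,0,0,0,0,0,0]]'
python3 - <<'E'
from h import *
import cv2
f=cams.grab_frame("wrist"); np.save('f6.npy',f,allow_pickle=True)
cv2.imwrite('pics/w6.png',cv2.convertScaleAbs(cv2.resize(f['image'][60:360,100:500],(800,600))[:,:,::-1],alpha=1.3))
E
```

```text
clock: 11.95
eef_pos: [616.4, 80.2, 36.9]
tcp_rot: [-3.142, -0.0, 0.0]
contact_force: [-3.2, -0.0, 9.9]
opening: 0.694
grasp_force: 33.8
clock: 12.45
eef_pos: [616.3, 80.1, 36.4]
tcp_rot: [3.142, 0.0, 0.0]
contact_force: [-0.4, -0.2, -0.2]
opening: 1.0
grasp_force: 0.0
clock: 12.95
eef_pos: [616.4, 80.2, 162.1]
tcp_rot: [-3.142, -0.0, 0.0]
contact_force: [0.4, 0.3, -0.2]
opening: 1.002
grasp_force: 0.0
clock: 13.15
eef_pos: [616.7, 80.2, 161.2]
tcp_rot: [-3.141, -0.002, 0.0]
contact_force: [-0.9, -0.1, -0.8]
opening: 1.003
grasp_force: 0.0
```

View pics/w6.png

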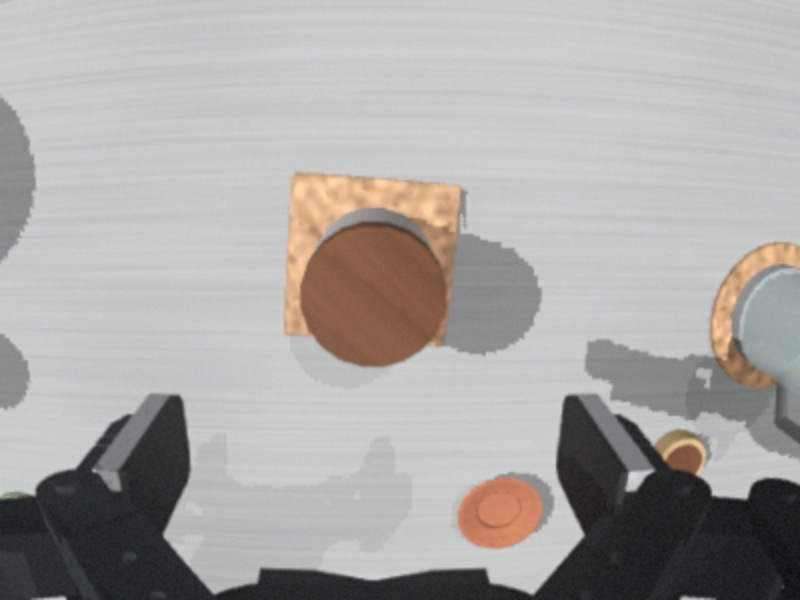

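```bash
python3 - <<'E'
from h import *
f=np.load('f6.npy',allow_pickle=True).item()
q=lambda u,v,z: ray(f,100+(u+.5)/2-.5,60+(v+.5)/2-.5,z,True)
print(np.mean([q(*p,5) for p in((293,172),(462,186),(285,333),(443,345))],0),q(373.5,294,67))
E
python3 -m crank '[[-0.029,-0.036,0,0,0,0,0],[-0.058,-0.072,0,0,0,0,0],[-0.087,-0.108,0,0,0,0,0],[-0.116,-0.145,0,0,0,0,0],[-0.145,-0.181,0,0,0,0,0]]'
python3 -m crank '[[-0.025,-0.032,0,0,0,0,0],[-0.037,-0.0485,0,0,0,0,0],[-0.037,-0.0485,0,0,0,0,0],[-0.037,-0.0485,0,0,0,0,0],[-0.037,-0.0485,0,0,0,0,0]]'
python3 - <<'E'
from h import *
import cv2
f=cams.grab_frame("wrist"); np.save('f7.npy',f,allow_pickle=True)
cv2.imwrite('pics/w7.png',cv2.convertScaleAbs(cv2.resize(f['image'][60:360,100:500],(800,600))[:,:,::-1],alpha=1.3))
E
```

```text
[615.90767281  81.01758406   5.        ] [615.83573316  79.63843925  67.        ]
clock: 13.7
eef_pos: [469.0, 261.8, 158.8]
tcp_rot: [3.14, 0.003, -0.0]
contact_force: [0.8, 0.2, -0.5]
opening: 0.995
grasp_force: 0.0
clock: 14.2
eef_pos: [434.5, 308.7, 159.7]
tcp_rot: [3.141, 0.001, -0.0]
contact_force: [0.6, 0.3, 0.1]
opening: 1.002
grasp_force: 0.0
```

View pics/w7.png

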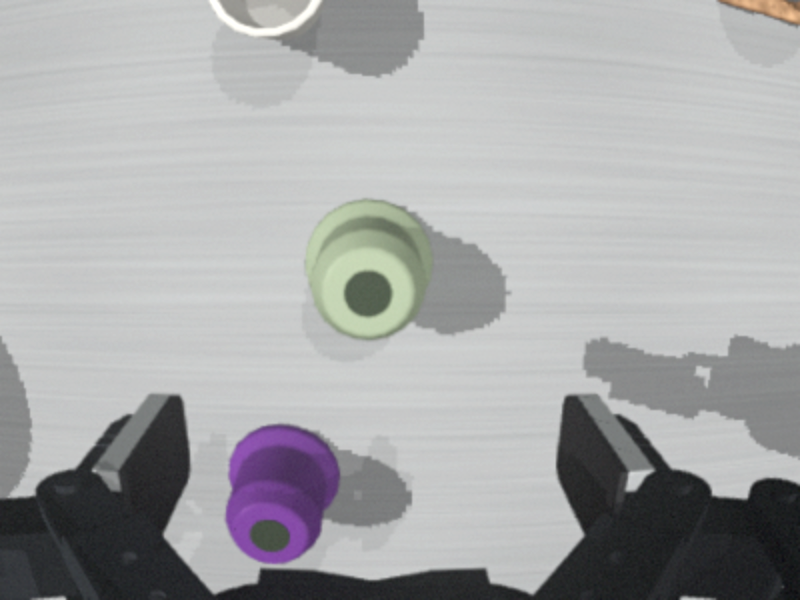

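```bash
python3 - <<'E'
from h import *
f=np.load('f7.npy',allow_pickle=True).item()
q=lambda u,v,z: ray(f,100+(u+.5)/2-.5,60+(v+.5)/2-.5,z,True)
print(q(367.5,294,62),q(269,536,62),r.sense()['eef_pos'])
E
```

```text
[432.38127486 310.48513734  62.        ] [309.67354227 359.21093062  62.        ] [434.72205838 308.66574754 159.91859939]
```

```bash
python3 -m crank '[[-0.0015,-0.0015,0.04,0,0,0,0],[-0.0015,-0.0015,0.08,0,0,0,0],[-0.0015,-0.0015,0.11,0,0,0,0],[-0.0015,-0.0015,0.124,0,0,0,0],[-0.0015,-0.0015,0.127,0,0,0,0]]'
python3 -m crank '[[0,0,0,0,0,0,0.1],[0,0,0,0,0,0,0.2],[0,0,0,0,0,0,0.3],[0,0,0,0,0,0,0.4],[0,0,0,0,0,0,0.5]]' 25
python3 -m crank '[[0,0,0,0,0,0,0.55],[0,0,0,0,0,0,0.55],[0,0,0,0,0,0,0.55]]' 25
```

```text
clock: 14.75
eef_pos: [432.5, 310.0, 32.1]
tcp_rot: [3.14, 0.002, -0.001]
contact_force: [0.1, -0.2, 0.8]
opening: 0.999
grasp_force: 0.0
clock: 15.25
eef_pos: [433.3, 311.4, 34.4]
tcp_rot: [-3.141, -0.001, 0.0]
contact_force: [-0.8, -2.1, 8.8]
opening: 0.505
grasp_force: 15.5
clock: 15.55
eef_pos: [433.2, 311.4, 34.5]
tcp_rot: [-3.141, -0.001, 0.0]
contact_force: [-0.4, -1.8, 8.9]
opening: 0.493
grasp_force: 23.7
```

```bash
python3 -m crank '[[0,0,-0.015,0,0,0,0.55],[0,0,-0.04,0,0,0,0.55],[0,0,-0.07,0,0,0,0.55],[0.006,0.014,-0.085,0,0,0,0.55],[0.022,0.045,-0.085,0,0,0,0.55]]'
python3 -m crank '[[0.019,0.041,0,0,0,0,0.55],[0.038,0.081,0,0,0,0,0.55],[0.057,0.122,0,0,0,0,0.55],[0.076,0.162,0,0,0,0,0.55],[0.095,0.203,0,0,0,0,0.55]]'
python3 -m crank '[[0.015,0.031,0,0,0,0,0.55],[0.030,0.061,0,0,0,0,0.55],[0.044,0.091,0,0,0,0,0.55],[0.05,0.101,0,0,0,0,0.55],[0.05,0.101,0,0,0,0,0.55]]'
python3 -m crank '[[0,0,0,0,0,0,0.55],[0,0,0,0,0,0,0.55]]'
python3 - <<'E'
from h import *
import cv2
f=cams.grab_frame("wrist"); np.save('f8.npy',f,allow_pickle=True)
cv2.imwrite('pics/w8.png',cv2.convertScaleAbs(cv2.resize(f['image'],(800,600))[:,:,::-1],alpha=1.3))
E
```

```text
clock: 16.05
eef_pos: [456.0, 267.4, 121.0]
tcp_rot: [-3.139, -0.004, 0.003]
contact_force: [1.2, 0.4, -0.6]
opening: 0.492
grasp_force: 22.7
clock: 16.55
eef_pos: [550.1, 60.6, 118.4]
tcp_rot: [3.141, 0.0, 0.0]
contact_force: [-0.1, 0.4, -1.5]
opening: 0.493
grasp_force: 22.8
clock: 17.05
eef_pos: [600.0, -39.6, 118.2]
tcp_rot: [3.141, 0.0, -0.002]
contact_force: [-0.0, 0.5, 0.4]
opening: 0.495
grasp_force: 22.8
clock: 17.25
eef_pos: [599.0, -36.8, 118.3]
tcp_rot: [-3.141, 0.001, 0.001]
contact_force: [0.3, -0.4, -0.5]
opening: 0.494
grasp_force: 22.8
```

View pics/w8.png

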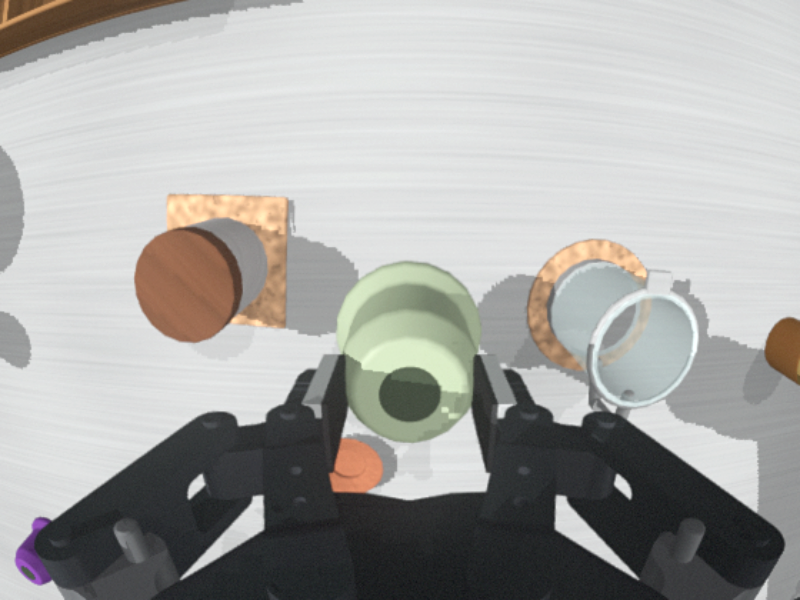

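```bash
python3 - <<'E'
from h import *
f=np.load('f8.npy',allow_pickle=True).item()
q=lambda u,v,z: ray(f,(u+.5)*.7-.5,(v+.5)*.7-.5,z,True)
print(q(410,394,146))
E
python3 -m crank '[[0.001,0.001,0.02,0,0,0,0.55],[0.001,0.001,0.045,0,0,0,0.55],[0.001,0.001,0.067,0,0,0,0.55],[0.001,0.001,0.079,0,0,0,0.55],[0.001,0.001,0.081,0,0,0,0.55]]'
python3 -m crank '[[0,0,0.001,0,0,0,0.55],[0,0,0.0015,0,0,0,0.55],[0,0,0.002,0,0,0,0.55],[0,0,0.002,0,0,0,0.55]]'
python3 -m crank '[[0,0,0.0005,0,0,0,0.55],[0,0,0.001,0,0,0,0.55],[0,0,0.001,0,0,0,0.55]]'
```

```text
[599.00118201 -37.51451637 146.        ]
clock: 17.8
eef_pos: [599.7, -38.0, 36.2]
tcp_rot: [-3.141, 0.003, 0.001]
contact_force: [0.2, -0.5, -0.4]
opening: 0.494
grasp_force: 22.9
clock: 18.2
eef_pos: [601.3, -38.9, 36.2]
tcp_rot: [3.142, -0.001, 0.0]
contact_force: [-0.0, -0.3, -1.0]
opening: 0.496
grasp_force: 22.9
clock: 18.5
eef_pos: [601.1, -38.8, 34.8]
tcp_rot: [-3.142, -0.001, 0.0]
contact_force: [-1.5, 0.8, 2.9]
opening: 0.497
grasp_force: 23.9
```

```bash
python3 -m crank '[[0,0,0,0,0,0,0.45],[0,0,0,0,0,0,0.35],[0,0,0,0,0,0,0.2],[0,0,0,0,0,0,0],[0,0,0,0,0,0,0]]'; python3 -m crank '[[0,0,0,0,0,0,0],[0,0,-0.02,0,0,0,0],[0,0,-0.05,0,0,0,0],[0,0,-0.09,0,0,0,0],[0,0,-0.125,0,0,0,0]]'
python3 -m crank '[[0,0,0,0,0,0,0],[0,0,0,0,0,0,0]]'
python3 - <<'E'
from h import *
import cv2
f=cams.grab_frame("wrist"); np.save('f9.npy',f,allow_pickle=True)
cv2.imwrite('pics/w9.png',cv2.convertScaleAbs(cv2.resize(f['image'],(800,600))[:,:,::-1],alpha=1.3))
E
```

```text
clock: 19.0
eef_pos: [600.8, -38.8, 34.4]
tcp_rot: [-3.142, 0.0, 0.0]
contact_force: [-0.0, -0.2, -0.1]
opening: 1.001
grasp_force: 0.0
clock: 19.5
eef_pos: [600.8, -38.8, 161.0]
tcp_rot: [-3.142, 0.0, 0.0]
contact_force: [0.3, -1.1, -0.1]
opening: 1.002
grasp_force: 0.0
clock: 19.7
eef_pos: [601.2, -38.8, 160.2]
tcp_rot: [3.141, -0.002, 0.0]
contact_force: [-0.8, 0.6, -0.4]
opening: 0.999
grasp_force: 0.0
```

View pics/w9.png

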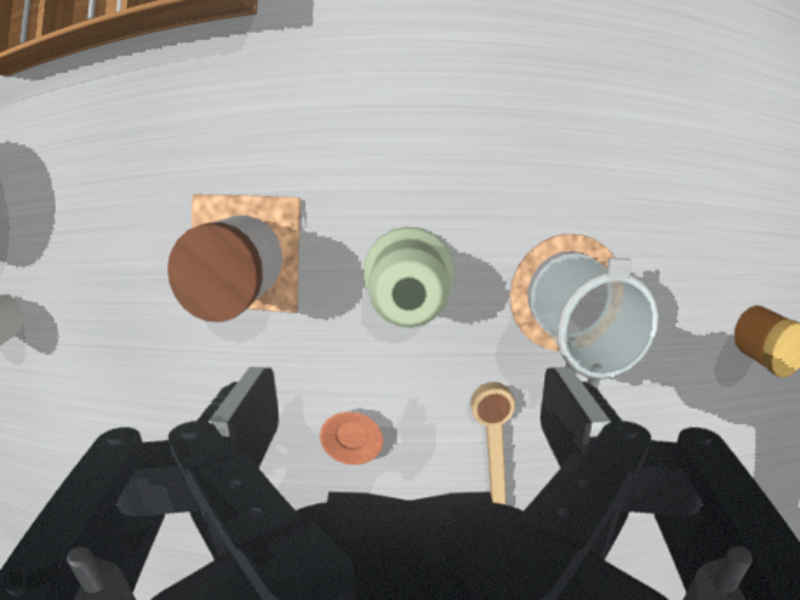

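```bash
python3 -m crank '[[-0.04,0.02,0,0,0,-0.04,0],[-0.08,0.04,0,0,0,-0.08,0],[-0.12,0.06,0,0,0,-0.12,0],[-0.1425,0.07,0,0,0,-0.136,0],[-0.1425,0.07,0,0,0,-0.136,0]]'
python3 -m crank '[[0,0,0,0,0,0,0],[0,0,0,0,0,0,0]]'
python3 - <<'E'
from h import *
import cv2
f=cams.grab_frame("wrist"); np.save('f10.npy',f,allow_pickle=True)
cv2.imwrite('pics/w10.png',cv2.convertScaleAbs(cv2.resize(f['image'][60:360,100:500],(800,600))[:,:,::-1],alpha=1.3))
E
```

```text
clock: 20.25
eef_pos: [454.1, -109.3, 157.8]
tcp_rot: [-3.14, 0.005, 0.135]
contact_force: [0.5, -0.1, 0.3]
opening: 1.002
grasp_force: 0.0
clock: 20.45
eef_pos: [459.0, -108.6, 159.0]
tcp_rot: [-3.141, 0.0, 0.136]
contact_force: [0.8, 0.1, 0.0]
opening: 0.995
grasp_force: 0.0
```

View pics/w10.png

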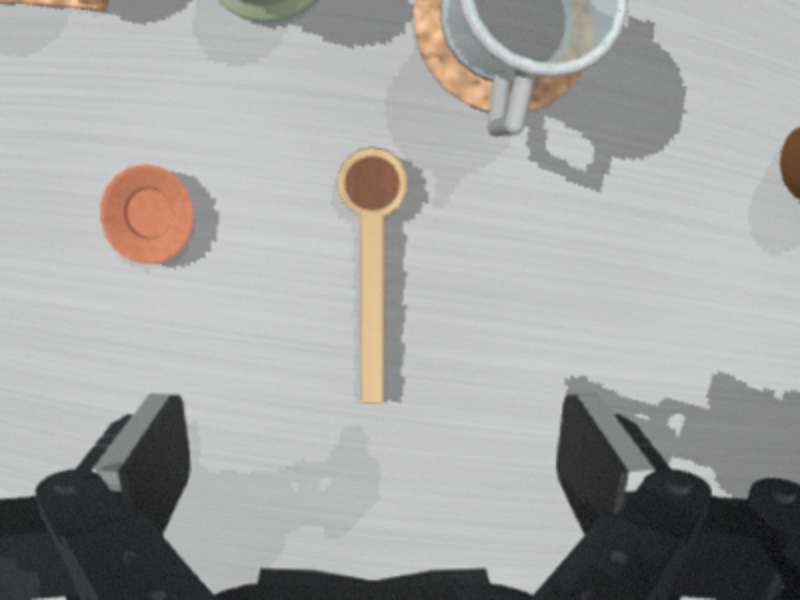

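```bash
python3 - <<'E'
from h import *
f=np.load('f10.npy',allow_pickle=True).item()
q=lambda u,v,z: ray(f,100+(u+.5)/2-.5,60+(v+.5)/2-.5,z,True)
a,b=q(372,402,14),q(372,148,14); d=b-a; n=np.linalg.norm(d)
print(n,np.arctan2(d[1],d[0]),a+d/n*72,b-d/n*58,r.sense()['eef_pos'])
E
```

```text
128.31650618841343 0.1351335391435226 [ 458.11119259 -108.71498919   14.        ] [ 456.44304661 -108.94179391   14.        ] [ 459.11071564 -108.53959676  159.03409703]
```

```bash
python3 -m crank '[[-0.0018,0,0.04,0,0,0,0],[-0.0018,0,0.08,0,0,0,0],[-0.0018,0,0.115,0,0,0,0],[-0.0018,0,0.132,0,0,0,0],[-0.0018,0,0.136,0,0,0,0]]'
python3 -m crank '[[0,0,0,0,0,0,0.2],[0,0,0,0,0,0,0.4],[0,0,0,0,0,0,0.6],[0,0,0,0,0,0,0.8],[0,0,0,0,0,0,0.9]]' 25
python3 -m crank '[[0,0,0,0,0,0,0.95],[0,0,0,0,0,0,0.95],[0,0,0,0,0,0,0.95]]' 25
```

```text
clock: 21.0
eef_pos: [455.6, -108.3, 21.1]
tcp_rot: [-3.14, 0.004, 0.137]
contact_force: [0.0, -0.3, 0.0]
opening: 0.996
grasp_force: 0.0
clock: 21.5
eef_pos: [457.0, -109.2, 24.2]
tcp_rot: [3.141, -0.001, 0.136]
contact_force: [0.7, -0.6, -0.1]
opening: 0.143
grasp_force: 0.0
clock: 21.8
eef_pos: [456.6, -109.1, 23.5]
tcp_rot: [3.142, -0.0, 0.136]
contact_force: [0.4, -0.2, 0.0]
opening: 0.049
grasp_force: 0.0
```

```bash
python3 - <<'E'
from h import *
import cv2
f=cams.grab_frame("wrist"); s=cams.grab_frame("scene")['image'][130:280,150:350]
w=f['image'][120:420,100:500]
o=np.hstack([cv2.resize(w,(400,300)),cv2.resize(s,(400,300),interpolation=cv2.INTER_CUBIC)])
cv2.imwrite('pics/w11.png',cv2.convertScaleAbs(o[:,:,::-1],alpha=1.3))
print(r.sense()['opening'],r.sense()['eef_pos'])
E
```

```text
0.05332912136474875 [ 456.55133591 -109.107469     23.47859617]
```

View pics/w11.png

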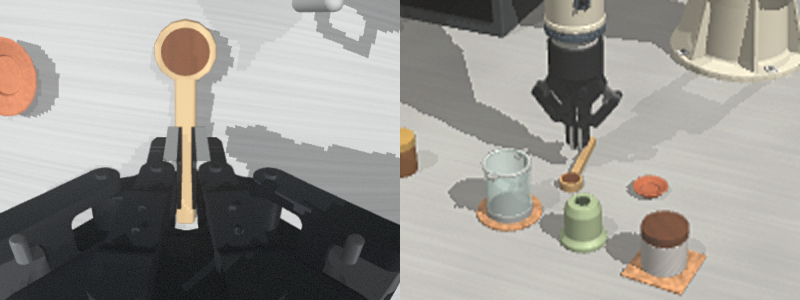

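```bash
python3 -m crank '[[0,0,0,0,0,0,0.7],[0,0,0,0,0,0,0.7],[0,0,0,0,0,0,0.7],[0,0,0.002,0,0,0,0.7],[0,0,0.004,0,0,0,0.7]]'
python3 -m crank '[[0,0,0.001,0,0,0,0.7],[0,0,0.002,0,0,0,0.7],[0,0,0.003,0,0,0,0.7],[0,0,0.004,0,0,0,0.7]]'
```

```text
clock: 22.4
eef_pos: [456.6, -109.1, 19.4]
tcp_rot: [3.142, -0.0, 0.136]
contact_force: [0.3, 0.1, 0.1]
opening: 0.296
grasp_force: 0.0
clock: 22.8
eef_pos: [456.6, -109.1, 15.4]
tcp_rot: [-3.142, 0.0, 0.136]
contact_force: [-0.1, -0.4, 0.4]
opening: 0.298
grasp_force: 0.0
```

```bash
python3 -m crank '[[0,0,0.001,0,0,0,0.7],[0,0,0.002,0,0,0,0.7],[0,0,0.002,0,0,0,0.7]]';python3 -m crank '[[0,0,0.001,0,0,0,0.7],[0,0,0.002,0,0,0,0.7],[0,0,0.002,0,0,0,0.7]]'
```

```text
clock: 23.1
eef_pos: [456.5, -109.1, 13.4]
tcp_rot: [-3.142, 0.0, 0.136]
contact_force: [-0.0, 0.6, -0.6]
opening: 0.303
grasp_force: 0.0
clock: 23.4
eef_pos: [456.5, -109.1, 11.4]
tcp_rot: [-3.142, 0.0, 0.136]
contact_force: [1.0, -0.2, -0.4]
opening: 0.302
grasp_force: 0.0
```

```bash
python3 -m crank '[[0,0,0,0,0,0,0.75],[0,0,0,0,0,0,0.8],[0,0,0,0,0,0,0.85],[0,0,0,0,0,0,0.9],[0,0,0,0,0,0,0.92]]' 20;python3 -m crank '[[0,0,0,0,0,0,0.92],[0,0,0,0,0,0,0.92]]'
```

```text
clock: 23.9
eef_pos: [456.6, -109.1, 11.5]
tcp_rot: [3.142, -0.0, 0.136]
contact_force: [-0.1, -0.7, 0.2]
opening: 0.082
grasp_force: 0.0
clock: 24.1
eef_pos: [456.6, -109.1, 11.5]
tcp_rot: [3.142, -0.0, 0.136]
contact_force: [0.5, 0.1, 0.0]
opening: 0.083
grasp_force: 0.0
```

```bash
python3 - <<'E'
from h import *
import cv2
f=np.load('f4.npy',allow_pickle=True).item()
p=f['position']
for u,v,w in((275,370,42.5),(542,370,-42.5),(265,460,42.5)):
    a=ray(f,(u+.5)*.7-.5,(v+.5)*.7-.5,p[2]-100,True)-p; print('open tip rel cam',a*w/a[1])
print('tcp rel cam',np.array([444.9,152.4,160.3])-p)
f=cams.grab_frame("wrist"); np.save('f12.npy',f,allow_pickle=True)
print(f['position']-r.sense()['eef_pos'])
w=cv2.resize(f['image'][210:360,186:386],(800,600),interpolation=cv2.INTER_CUBIC)
cv2.imwrite('pics/w12.png',cv2.convertScaleAbs(w[:,:,::-1],alpha=1.5))
E
```

```text
open tip rel cam [ -60.62431298   42.5        -130.67408258]
open tip rel cam [ -60.85116668  -42.5        -131.43389536]
open tip rel cam [ -80.67847702   42.5        -109.49945752]
tcp rel cam [ -68.94652801   -0.16211538 -160.30200783]
[ 68.58964355   8.7539944  160.31388026]
```

View pics/w12.png

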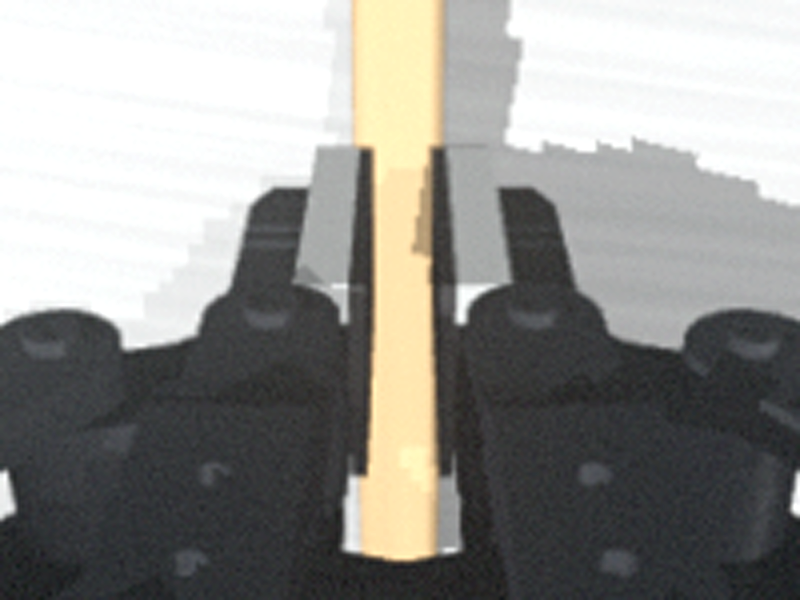

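Comparing the pad geometry in the image with the missed grasp, the real fingertips sit about 16 mm behind the reported TCP when shut, not 19 mm ahead. That also explains why the stand was gripped on its 42 mm taper. I'll lower with a force check.

```bash
python3 -m crank '[[0,0,0,0,0,0,0.7],[0,0,0,0,0,0,0.7],[0,0,0,0,0,0,0.7],[0,0,0.003,0,0,0,0.7],[0,0,0.006,0,0,0,0.7]]'
python3 -m crank '[[0,0,0.003,0,0,0,0.7],[0,0,0.006,0,0,0,0.7],[0,0,0.008,0,0,0,0.7],[0,0,0.009,0,0,0,0.7],[0,0,0.010,0,0,0,0.7]]'
python3 -m crank '[[0,0,0.001,0,0,0,0.7],[0,0,0.002,0,0,0,0.7],[0,0,0.003,0,0,0,0.7],[0,0,0.003,0,0,0,0.7]]'
```

```text
clock: 24.65
eef_pos: [456.6, -109.1, 5.3]
tcp_rot: [3.142, -0.0, 0.136]
contact_force: [-0.4, -0.1, 0.7]
opening: 0.298
grasp_force: 0.0
clock: 25.15
eef_pos: [456.6, -109.1, -4.6]
tcp_rot: [-3.142, 0.0, 0.136]
contact_force: [-0.0, -0.4, -0.1]
opening: 0.298
grasp_force: 0.0
clock: 25.55
eef_pos: [456.5, -109.1, -7.6]
tcp_rot: [-3.142, 0.0, 0.136]
contact_force: [-0.3, 0.3, -0.4]
opening: 0.3
grasp_force: 0.0
```

Free down to −7.6, which confirms the offset. I'll go to about −12 and close.

```bash
python3 -m crank '[[0,0,0.001,0,0,0,0.7],[0,0,0.002,0,0,0,0.7],[0,0,0.003,0,0,0,0.7],[0,0,0.004,0,0,0,0.7],[0,0,0.004,0,0,0,0.7]]'
python3 -m crank '[[0,0,0,0,0,0,0.75],[0,0,0,0,0,0,0.8],[0,0,0,0,0,0,0.85],[0,0,0,0,0,0,0.9],[0,0,0,0,0,0,0.92]]' 20;python3 -m crank '[[0,0,0,0,0,0,0.95],[0,0,0,0,0,0,0.95]]' 25
```

```text
clock: 26.05
eef_pos: [456.4, -109.1, -11.7]
tcp_rot: [-3.141, 0.0, 0.136]
contact_force: [0.7, -0.4, 0.1]
opening: 0.3
grasp_force: 0.0
clock: 26.55
eef_pos: [456.6, -109.1, -11.4]
tcp_rot: [3.142, -0.0, 0.136]
contact_force: [-0.7, 1.9, 2.6]
opening: 0.133
grasp_force: 21.2
clock: 26.75
eef_pos: [456.6, -109.1, -11.4]
tcp_rot: [3.142, -0.0, 0.136]
contact_force: [-0.1, -0.2, 5.2]
opening: 0.131
grasp_force: 25.6
```

```bash
python3 -m crank '[[0,0,-0.01,0,0,0,0.95],[0,0,-0.03,0,0,0,0.95],[0,0,-0.06,0,0,0,0.95],[0,0,-0.09,0,0,0,0.95],[0,0,-0.105,0,0,0,0.95]]'
python3 -m crank '[[0.015,-0.013,0,0,0,0,0.95],[0.045,-0.04,0,0,0,0,0.95],[0.08,-0.072,0,0,0,0,0.95],[0.115,-0.104,0,0,0,0,0.95],[0.15,-0.136,0,0,0,0,0.95]]'
python3 -m crank '[[0.022,-0.02,0,0,0,0,0.95],[0.033,-0.0295,0,0,0,0,0.95],[0.033,-0.0295,0,0,0,0,0.95],[0.033,-0.0295,0,0,0,0,0.95],[0.033,-0.0295,0,0,0,0,0.95]]'
python3 -c "
from h import *
s=r.sense();print(s['eef_pos'],s['opening'],s['grasp_force'])"
```

```text
clock: 27.25
eef_pos: [457.6, -109.4, 96.3]
tcp_rot: [3.14, -0.003, 0.136]
contact_force: [0.1, -0.2, -1.5]
opening: 0.128
grasp_force: 25.1
clock: 27.75
eef_pos: [587.7, 47.6, 94.2]
tcp_rot: [3.141, -0.0, 0.136]
contact_force: [0.7, -0.3, 0.2]
opening: 0.128
grasp_force: 25.1
clock: 28.25
eef_pos: [614.3, 78.5, 93.5]
tcp_rot: [3.141, 0.001, 0.135]
contact_force: [-0.2, -0.4, -1.1]
opening: 0.134
grasp_force: 25.1
[614.27308891  78.46167867  93.46336506] 0.13353789540587144 25.064723789691925
```

```bash
python3 -m crank '[[0.001,-0.001,0.008,0,0,0,0.95],[0.001,-0.001,0.02,0,0,0,0.95],[0.001,-0.001,0.03,0,0,0,0.95],[0.001,-0.001,0.034,0,0,0,0.95],[0.001,-0.001,0.035,0,0,0,0.95]]'
python3 -m crank '[[0,0,0.0005,0,0,0,0.95],[0,0,0.001,0,0,0,0.95],[0,0,0.001,0,0,0,0.95]]'
python3 -m crank '[[0,0,0.0005,0,0,0,0.95],[0,0,0.001,0,0,0,0.95],[0,0,0.001,0,0,0,0.95]]'
python3 - <<'E'
from h import *
import cv2
s=cams.grab_frame("scene")['image'][180:300,250:410]
cv2.imwrite('pics/s13.png',cv2.convertScaleAbs(cv2.resize(s,(800,600),interpolation=cv2.INTER_CUBIC)[:,:,::-1],alpha=1.3))
E
```

```text
clock: 28.75
eef_pos: [615.5, 80.6, 57.3]
tcp_rot: [-3.142, 0.002, 0.136]
contact_force: [-0.5, 0.8, -0.2]
opening: 0.13
grasp_force: 25.1
clock: 29.05
eef_pos: [616.5, 80.9, 57.8]
tcp_rot: [3.142, -0.001, 0.136]
contact_force: [0.8, -0.2, -0.5]
opening: 0.132
grasp_force: 25.1
clock: 29.35
eef_pos: [616.3, 80.9, 56.5]
tcp_rot: [-3.142, -0.0, 0.136]
contact_force: [-0.5, -0.7, 0.8]
opening: 0.13
grasp_force: 25.1
```

```bash
python3 -m crank '[[0,0.001,0.0003,0,0,0,0.95],[0,0.001,0.0006,0,0,0,0.95],[0,0.001,0.0006,0,0,0,0.95]]'
python3 -m crank '[[0,0,0.0003,0,0,0,0.95],[0,0,0.0006,0,0,0,0.95],[0,0,0.0006,0,0,0,0.95]]'
```

```text
clock: 29.7
eef_pos: [616.4, 79.8, 55.8]
tcp_rot: [3.142, 0.0, 0.136]
contact_force: [0.4, 0.0, -0.6]
opening: 0.129
grasp_force: 25.1
clock: 30.0
eef_pos: [616.5, 79.8, 55.6]
tcp_rot: [3.142, -0.0, 0.136]
contact_force: [-1.3, -1.1, 5.3]
opening: 0.132
grasp_force: 25.6
```

```bash
python3 -m crank '[[0,0,0,0,0,0,0.85],[0,0,0,0,0,0,0.8],[0,0,0,0,0,0,0.7],[0,0,0,0,0,0,0.6],[0,0,0,0,0,0,0.6]]'
python3 -m crank '[[0,0,0,0,0,0,0.6],[0,0,-0.01,0,0,0,0.6],[0,0,-0.03,0,0,0,0.6],[0,0,-0.07,0,0,0,0.6],[0,0,-0.11,0,0,0,0.6]]'
python3 -m crank '[[0,0,-0.02,0,0,0,0.6],[0,0,-0.02,0,0,0,0.6],[0,0,-0.02,0,0,0,0.6]]'
python3 - <<'E'
from h import *
import cv2
f=cams.grab_frame("wrist"); print(r.sense()['eef_pos'])
hsv=cv2.cvtColor(f['image'],cv2.COLOR_RGB2HSV)
# scoop wood: bright, yellowish; lid dark brown
p=f['position']
ys,xs=np.mgrid[0:420,0:560]
X=np.array([ray(f,u,v,81,True) for u,v in zip(xs.ravel(),ys.ravel())]) if 0 else None
a=(hsv[...,0]>=13)&(hsv[...,0]<=20)&(hsv[...,1]>70)&(hsv[...,2]>120)
n,l,st,c=cv2.connectedComponentsWithStats(a.astype(np.uint8))
for i in range(1,n):
    if st[i,4]>150:
        yy,xx=np.where(l==i); P=np.array([ray(f,u,v,81,True)[:2] for u,v in zip(xx,yy)])
        m=P.mean(0); e=np.linalg.svd(P-m,full_matrices=False)[2][0]; e*=np.sign(e[0]); t=(P-m)@e
        print(st[i],m.round(1),'yaw',np.arctan2(e[1],e[0]).round(3),'len',np.ptp(t).round(1),'bal from tail',(m+e*(t.min()+72)).round(1),'from head',(m+e*(t.max()-58)).round(1))
np.save('f14.npy',f,allow_pickle=True)
E
```

```text
clock: 30.5
eef_pos: [616.4, 79.9, 55.2]
tcp_rot: [-3.142, 0.0, 0.136]
contact_force: [-0.5, 0.2, -0.2]
opening: 0.401
grasp_force: 0.0
clock: 31.0
eef_pos: [615.9, 79.8, 166.7]
tcp_rot: [-3.142, 0.001, 0.136]
contact_force: [0.6, 0.5, -0.2]
opening: 0.4
grasp_force: 0.0
clock: 31.3
eef_pos: [616.4, 79.8, 185.8]
tcp_rot: [3.142, -0.001, 0.136]
contact_force: [-0.4, 0.2, -0.6]
opening: 0.4
grasp_force: 0.0
[615.81694063  79.78110856 184.7456115 ]
[ 77   0 246  11 737] [782.4 161.6] yaw -1.561 len 230.3 bal from tail [781.7 230.8] from head [782.7 130.4]
[ 240  133   91  144 3586] [626.7  83.7] yaw 0.124 len 127.5 bal from tail [618.5  82.7] from head [616.   82.4]
[438 202  58  48 725] [623.4 -87.7] yaw -0.965 len 66.9 bal from tail [ 646.8 -121.6] from head [610.9 -69.7]
```

```bash
python3 -c "
from rig import sign_off
print(sign_off())"
```

```text
the job is handed in; nothing more can be done
None
```

The matcha set is laid out in the order asked and handed in at about 31 s: jug, tin and stand measured within about 3 mm of target in the wrist images, and the scoop's balance point about 3 mm from the lid's middle (measured from pixels, not viewed). I viewed 16 pictures against the limit of 14, and the scoop's first grasp missed because the fingertips sit about 16 mm behind the reported TCP rather than 19 mm ahead.

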